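# Make up the plankton and water sampling kits

### The job

Make up the two sampling kits for the next station, each thing standing upright on the floor of its own well. The plankton kit goes in the long carrier: the black-lidded jar in the widest well at one end, the sieve cup in the middle well, the small bottle in the narrowest well; the water kit goes in the short carrier: the large bottle in the wide well, the glass vial in the narrow one. Set things down rather than dropping them, knock nothing over, and leave the wash bottle, beaker and flask where they stand.

Things in the scene. Friction and masses are not known exactly. Their poses are not given: they have to be found in the camera images.
- large_bottle_center (a point): Large wide-mouth sample bottle, plain off-white plastic, screw cap of the same colour. 60 mm across, 96 mm tall in all: straight body up to 66 mm, then a shoulder to the 47 mm cap (top 20 mm). Stands upright. Point at its centre, 48 mm above its foot, on the straight body (grasp there, 60 mm wide); axes as the thing stands: z up; round about z, so its yaw does not matter.
- small_bottle_center (a point): Small bottle of the same kind and colour as the large one: 44 mm across, 80 mm tall, straight body up to 54 mm, 33 mm cap (top 18 mm). Stands upright. Point at its centre, 40 mm above its foot, on the straight body; axes as the thing stands: z up; round about z, so its yaw does not matter.
- jar_center (a point): Squat straight-sided jar, pale grey, with a black screw lid as wide as itself: 64 mm across, 65 mm at the lid (top 16 mm), 64 mm tall. Stands upright. Point at its centre, 32 mm above its foot; axes as the thing stands: z up; round about z, so its yaw does not matter.
- sieve_center (a point): Sieve cup: a dark grey plastic pipe, open at the top, with pale mesh across its foot. 54 mm across, wall 3 mm, 60 mm tall. Stands mesh down. Point on its axis, 30 mm above its foot; grasp it across the outside. axes as the thing stands: z up; round about z, so its yaw does not matter.
- vial_center (a point): Small glass vial with a white screw cap: 28 mm across, 61 mm tall, straight up to 40 mm, 24 mm cap (top 16 mm). Stands upright. Point at its centre, 30.5 mm above its foot; axes as the thing stands: z up; round about z, so its yaw does not matter.
- long_carrier: Long kit carrier (plankton kit): dark grey board 260 x 100 mm, 22 mm thick, flat on the bench, stays put; three round flat-floored wells in a row, 12 mm deep (floors 10 mm above the bench). Origin: centre of its underside; x along its length, z up. Well centres at y = 0: widest (82 mm, jar) x = -75 mm; middle (72 mm, sieve cup) x = +10 mm; narrowest (62 mm, small bottle) x = +85 mm.
- short_carrier: Short kit carrier (water kit): dark grey board 166 x 100 mm, 22 mm thick, flat on the bench, stays put; two round flat-floored wells, 12 mm deep (floors 10 mm above the bench). Origin: centre of its underside; x along its length, z up. Well centres at y = 0: wide (78 mm, large bottle) x = -30 mm; narrow (46 mm, vial) x = +46 mm.
- wash_bottle: Wash bottle, off-white plastic, 62 mm across, 152 mm to the top of its cap and 181 mm with its bent spout, which reaches 55 mm out along x. Loose; to be left standing where it is. Origin at the centre of its foot.
- beaker: Empty glass beaker, 54 mm across the rim, 70 mm tall. Loose; to be left alone. Origin at the centre of its foot.
- flask: Conical glass flask, 66 mm across the foot, 34 mm at the mouth, 102 mm tall. Loose; to be left alone. Origin at the centre of its foot.
Not all that is in view belongs to the job. Leave any green or red look-alike of the part that bears vial_center alone. Leave any turquoise or yellow look-alike of the part that bears large_bottle_center alone.

How it is judged:
At the end, for the whole second after the job is handed in: Jar, sieve cup, small bottle in the widest, middle, narrowest wells of the long carrier; large bottle, vial in the wide, narrow wells of the short one: centres within 12 mm of the well centre along and across, foot on the well floor (4 mm), upright within 0.1 rad, released, at rest (x of large_bottle_center in the frame of short_carrier between -0.042 and -0.018 m and y of large_bottle_center in the frame of short_carrier between -0.012 and 0.012 m and z of large_bottle_center in the frame of short_carrier between 0.054 and 0.062 m and angle between each of large_bottle_center, small_bottle_center, jar_center, sieve_center, vial_center's own z axis and vertical below 0.1 rad and linear speed of each of large_bottle, small_bottle, jar, sieve, vial below 0.02 m/s and x of small_bottle_center in the frame of long_carrier between 0.073 and 0.097 m and y of small_bottle_center in the frame of long_carrier between -0.012 and 0.012 m and z of small_bottle_center in the frame of long_carrier between 0.046 and 0.054 m and x of jar_center in the frame of long_carrier between -0.087 and -0.063 m and y of jar_center in the frame of long_carrier between -0.012 and 0.012 m and z of jar_center in the frame of long_carrier between 0.038 and 0.046 m and x of sieve_center in the frame of long_carrier between -0.002 and 0.022 m and y of sieve_center in the frame of long_carrier between -0.012 and 0.012 m and z of sieve_center in the frame of long_carrier between 0.036 and 0.044 m and x of vial_center in the frame of short_carrier between 0.034 and 0.058 m and y of vial_center in the frame of short_carrier between -0.012 and 0.012 m and z of vial_center in the frame of short_carrier between 0.0365 and 0.0445 m); the robot touches nothing.
It fails at once if The wash bottle, beaker or flask is shifted more than 25 mm or tipped (distance of any of wash_bottle, beaker, flask from where it was at the start of the episode above 0.025 m or angle between any of wash_bottle, beaker, flask's own z axis and vertical above 0.35 rad).
It fails at once if One of the five things is knocked or tipped over (more than 45 degrees) (angle between any of large_bottle_center, small_bottle_center, jar_center, sieve_center, vial_center's own z axis and vertical above 0.785 rad).
It fails at once if One of the five things is dropped: it moves faster than 0.9 m/s (a fall of some 40 mm) out of the gripper ((linear speed of large_bottle above 0.9 m/s and contact force between large_bottle and the arm below 0.05 N and contact force between large_bottle and the fingers below 0.05 N) or (linear speed of small_bottle above 0.9 m/s and contact force between small_bottle and the arm below 0.05 N and contact force between small_bottle and the fingers below 0.05 N) or (linear speed of jar above 0.9 m/s and contact force between jar and the arm below 0.05 N and contact force between jar and the fingers below 0.05 N) or (linear speed of sieve above 0.9 m/s and contact force between sieve and the arm below 0.05 N and contact force between sieve and the fingers below 0.05 N) or (linear speed of vial above 0.9 m/s and contact force between vial and the arm below 0.05 N and contact force between vial and the fingers below 0.05 N)).
It also fails if it takes over 141 s, if anything falls off the work surface, if the arm or the gripper's body presses on something with over 40 N, if the wrist force passes 120 N, or if a joint passes its speed limit or range.

### The arm

A 6-joint arm with a two-finger parallel gripper is mounted at the origin on the work surface. World frame = base frame: x ahead of the robot, y to its left, z up, the work surface at z = 0. Lengths are in m, angles in rad, forces in N, time in s.
With the tool pointing down it reaches from about 0.4 to 0.825 m from the base axis. Payload 7 kg.
Tool frame: the origin (TCP) lies at the very end of the fingers, on their centre line; the grasp point (between the pads) lies 19 mm behind it; z points along the fingers, x is the direction in which the jaws open and shut, and the axes are right-handed (so a half turn about z gives the same grasp; the last joint's range is limited). The gripper opens to 88 mm and grips with 3 to 60 N. Pads are 19 mm wide; open, the fingers measure 130 mm over their backs; the gripper's body (78 mm by 193 mm) begins 47 mm behind the grasp point.
Start: joints at [1.592, 0.359, 0.012, 0, -1.224, -0.288], TCP at [0.178, 0.651, 0.227] pointing down, gripper open.
Joint ranges: [-3.07, 3.07], [-1.43, 2.12], [-1.02, 1.25], [-3.03, 1.67], [-3.05, -0], [-3.03, 3.03]. Speed limits (rad/s): [2.39, 2.39, 3.01, 3.14, 3.14, 3.14].

### API

Orientations are given as [roll, pitch, yaw] about the fixed x, y, z axes, in that order (R = Rz(yaw) Ry(pitch) Rx(roll)).
In Python, from station import telemetry, grab_frame, arm, regions_of, pinpoint gives the robot as it stands. The module is installed in compiled form; this text tells all that it offers.
- The arm moves only by the shell command python3 -m inch 'ROWS' [FORCE]. ROWS is text: rows parted by semicolons, each of 7 numbers parted by spaces: the opening, from 0 (shut) to 1 (fully open), then the shift along the world's x, y, z in cm, then the turn, a rotation vector about the world's x, y, z in degrees. A call has 1 to 12 rows; each row is the pose to reach, as a shift and turn from the pose measured when the call began; what a row does not reach only later rows make up. A row lasts 1/8 s, in which the tool goes at most 62.5 mm and 10.7 degrees, less where a joint would pass 70% of its speed; a pose out of reach is approached as far as the arm can. A call with a gripper value outside its range is refused whole. The fingers move at their own pace and stop on an object; FORCE is the grip in N (left out, the last holds). Time passes only in rows, so rows that repeat a pose let the fingers close. It gives the time, the measured TCP pose, the force and the opening at its end, in the units of the state.
- telemetry.get_state(): the state, without advancing time (a new reading comes with each control period).
- grab_frame(name): name is "scene" or "top"; returns a dict with "pixels" (420x560x3 uint8, red, green, blue), "fx", "fy", "cx", "cy" (pixels), "R" (3x3) and "t" (3): a world point X has camera coordinates R X + t. Camera axes: x right, y down, z forward; pixel columns grow to the right and rows downward; lengths in m; the calibration is good to about 2 mm. A picture is of the moment at which its call begins. There is no depth.
- arm.job_done(): hands the job in, once; it reports no verdict.
Trained networks look in the newest picture that a camera, given by its name, has taken for a name from the list of things; names that differ only in an ending like _2 or _b are one class to them, and where a whole thing is asked for, a point or a joint stands for the part that bears it (a point fixed in the world has none). Each returns a list of dicts, best first, with "p" (0 to 1); they miss things now and then, are a little off and sometimes report something else, mostly with a low value. They report only what shows in the picture. A call takes as long as a camera call. They do not tell look-alikes from the thing itself.
- regions_of(camera, name): "pixels" (420x560 bool, what is visible of it) and "bbox" ([left, top, right, bottom] in pixels, round what is visible of it).
- pinpoint(camera, name): "location" ([column, row] in pixels: a listed point, or the origin of a listed thing).
The state is a dict: "t": time; "q": joint angles; "qd": joint speeds; "joint_efforts": joint torques, N m; "eef_pos": TCP position; "ee_rot": TCP orientation; "force": force on the tool from outside, world axes, zero at the start; "moment": the same for the moment, N m; "width": finger opening in m.
Only numpy, scipy, OpenCV 4.12 (cv2) and the standard library are available. Lean on these libraries where they do the work, as an engineer would, in place of code of your own. Each camera call takes 0.05 s, during which the arm holds its last target. There are 200 camera calls.

## Working session

There is one attempt and no reset: what is moved stays moved. The work goes in short steps, Python scripts to look and compute and a shell command to move; the robot and the scene stay as the last step left them, time stands still between calls to the robot, and variables do not carry over. Pictures are saved under pics/ and viewed, about 12 in all and at most 16, crops included, and the job is handed in when it is done.

```bash
mkdir -p pics
cat > h.py <<'E'
import numpy as np, cv2
from station import telemetry, grab_frame, arm, regions_of, pinpoint
def ray(f,uv,z):
    d=f["R"].T@np.array([(uv[0]-f["cx"])/f["fx"],(uv[1]-f["cy"])/f["fy"],1]); o=-f["R"].T@f["t"]
    return o+d*(z-o[2])/d[2]
def save(f,n): cv2.imwrite("pics/"+n,cv2.cvtColor(f["pixels"],cv2.COLOR_RGB2BGR))
H=dict(large_bottle_center=.048,small_bottle_center=.04,jar_center=.032,sieve_center=.03,vial_center=.0305,long_carrier=0,short_carrier=0,wash_bottle=0,beaker=0,flask=0)
E
python3 - <<'E'
from h import *
np.set_printoptions(precision=4,suppress=True)
for c in ("scene","top"):
    f=grab_frame(c); save(f,c+"0.png"); print(c,"campos",-f["R"].T@f["t"])
    for n,z in H.items():
        for r in pinpoint(c,n)[:4]: print(n,round(r["p"],2),np.round(r["location"],1),ray(f,r["location"],z)[:2])
print(telemetry.get_state())
E
```

```text
scene campos [ 1.1839 -0.726   1.0545]
large_bottle_center 0.96 [307.8 237.2] [ 0.6676 -0.0109]
large_bottle_center 0.79 [290.8 206.2] [0.552  0.0496]
large_bottle_center 0.72 [263.6 197.3] [0.4659 0.0224]
large_bottle_center 0.24 [353.8 193.2] [0.6579 0.2236]
small_bottle_center 0.54 [356. 148.] [0.5274 0.4207]
small_bottle_center 0.48 [311.6 235.9] [0.6683 0.0059]
jar_center 0.67 [168.6 305.6] [ 0.5462 -0.412 ]
sieve_center 0.96 [228.  290.6] [ 0.6224 -0.2792]
sieve_center 0.67 [355.4 146.8] [0.5155 0.436 ]
vial_center 0.74 [163.1 257.1] [ 0.4116 -0.3232]
vial_center 0.68 [116. 291.] [ 0.4107 -0.4751]
vial_center 0.5 [147.9 274.7] [ 0.4292 -0.3878]
long_carrier 0.96 [226.8 240.9] [ 0.4776 -0.1479]
short_carrier 0.89 [295.  188.5] [0.4787 0.1572]
wash_bottle 0.72 [352.3 193.6] [0.6304 0.2641]
beaker 0.88 [323.7 150.2] [0.4244 0.3776]
flask 0.63 [225.9 241.6] [ 0.4777 -0.1515]
flask 0.61 [337.  224.1] [0.6747 0.1235]
top campos [ 0.4159 -0.0378  1.2723]
large_bottle_center 0.83 [263.2 232.8] [0.4675 0.0256]
large_bottle_center 0.82 [277.3 171.8] [ 0.6629 -0.0214]
large_bottle_center 
[... 552 characters left out ...]
35 [274.6 173.5] [ 0.667  -0.0117]
wash_bottle 0.96 [192.9 184.1] [0.6352 0.2619]
wash_bottle 0.71 [400.3 207.9] [ 0.5456 -0.4247]
beaker 0.68 [152.5 252.8] [0.4086 0.3925]
beaker 0.44 [224.5 228. ] [0.487  0.1557]
flask 0.59 [236.1 178.8] [0.651  0.1173]
{'t': 1.1, 'q': array([ 1.5921,  0.3586,  0.0119, -0.    , -1.2241, -0.2881]), 'qd': array([ 0.0015,  0.    , -0.0023, -0.0011,  0.0001,  0.0013]), 'joint_efforts': array([  0.0006, -58.2391,  29.3307,   7.0025,   0.0125,  -0.    ]), 'eef_pos': array([0.178 , 0.6511, 0.2265]), 'ee_rot': array([ 3.1416, -0.0001, -1.8376]), 'force': array([-0.2005, -0.3319,  0.6227]), 'moment': array([-0.0299, -0.0144,  0.0365]), 'width': 0.08753222438080138}
```

View pics/scene0.png

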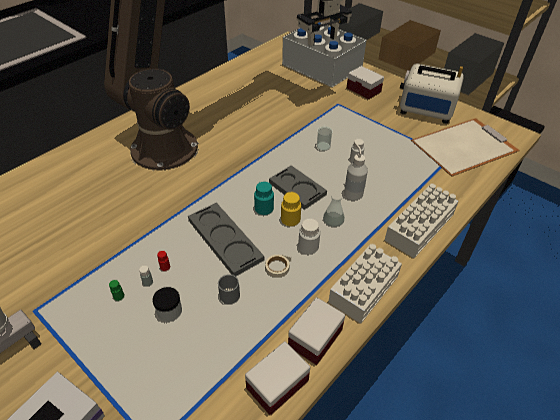

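View pics/top0.png

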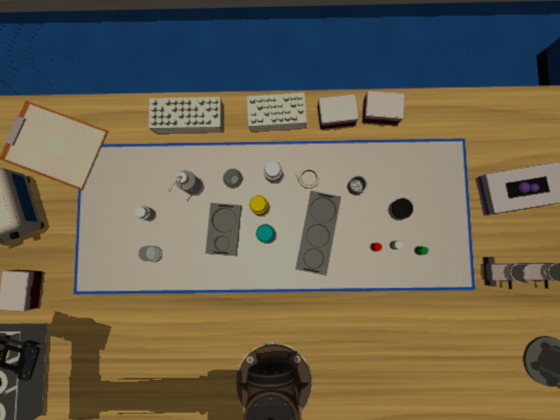

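The scene picture shows the off-white large bottle at (309,235), with turquoise and yellow look-alikes at (264,197) and (290,207). The true vial is at (146,275) between green and red, the jar at (167,303), the sieve at (229,289), and the small bottle is hidden behind the wash bottle at (357,148). In the top picture the small bottle is at (143,213), the large bottle at (273,171), the flask at (232,178), the beaker at (151,253), the long carrier at (319,233) and the short one at (223,229). Next I'll fit silhouettes.

```bash
cat > fit.py <<'E'
from h import *
from scipy.optimize import minimize
a=np.linspace(0,2*np.pi,40,endpoint=False)
def cyl(prof): return np.array([[r*np.cos(t),r*np.sin(t),z] for r,z in prof for t in a])
def box(l,w,h): return np.array([[sx*l/2,sy*w/2,z] for sx in(-1,1) for sy in(-1,1) for z in(0,h)])
M=dict(large_bottle_center=cyl([(.03,0),(.03,.066),(.0235,.076),(.0235,.096)]),
 small_bottle_center=cyl([(.022,0),(.022,.054),(.0165,.062),(.0165,.08)]),
 jar_center=cyl([(.032,0),(.0325,.048),(.0325,.064)]),sieve_center=cyl([(.027,0),(.027,.06)]),
 vial_center=cyl([(.014,0),(.014,.04),(.012,.045),(.012,.061)]),
 long_carrier=box(.26,.1,.022),short_carrier=box(.166,.1,.022),
 wash_bottle=cyl([(.031,0),(.031,.1),(.018,.152)]),beaker=cyl([(.027,0),(.027,.07)]),flask=cyl([(.033,0),(.017,.07),(.017,.102)]))
S=4
def sil(f,P,p):
    c,s=np.cos(p[2]),np.sin(p[2]); Q=np.c_[c*P[:,0]-s*P[:,1]+p[0],s*P[:,0]+c*P[:,1]+p[1],P[:,2]+(p[3] if len(p)>3 else 0)]
    X=Q@f["R"].T+f["t"]; uv=np.c_[f["fx"]*X[:,0]/X[:,2]+f["cx"],f["fy"]*X[:,1]/X[:,2]+f["cy"]]
    m=np.zeros((420*S,560*S),np.float32); cv2.fillConvexPoly(m,cv2.convexHull(np.round((uv+.5)*S*16).astype(np.int32)),1,shift=4)
    return cv2.resize(m,(560,420),interpolation=cv2.INTER_AREA)
def fit(views,P,x0,yaw=None,z=0):
    full=lambda p:[p[0],p[1],p[2]*10 if yaw is not None else 0,z]
    cost=lambda p:sum(np.abs(sil(f,P,full(p))-m).sum()/m.sum() for f,m in views)
    v0=np.array(list(x0)+([yaw/10] if yaw is not None else []))
    sim=np.vstack([v0]+[v0+np.eye(len(v0))[i]*.012 for i in range(len(v0))])
    r=minimize(cost,v0,method="Nelder-Mead",options=dict(initial_simplex=sim,xatol=2e-4,fatol=1e-4,maxiter=120))
    return np.array(full(r.x)[:3]),r.fun/len(views)
def mask(c,f,n,x0,z):
    best=None
    for r in regions_of(c,n):
        ys,xs=np.nonzero(r["pixels"])
        if len(xs)<10: continue
        d=np.linalg.norm(ray(f,(xs.mean(),ys.mean()),z)[:2]-x0)
        if d<.04 and (best is None or r["p"]>best[0]): best=(r["p"],r["pixels"].astype(np.float32))
    return best
E
python3 - <<'E'
from fit import *
np.set_printoptions(precision=4,suppress=True)
X=dict(large_bottle_center=(.665,-.016),small_bottle_center=(.545,.415),jar_center=(.543,-.413),sieve_center=(.626,-.278),vial_center=(.428,-.386),
long_carrier=(.472,-.152),short_carrier=(.485,.16),wash_bottle=(.633,.263),beaker=(.415,.385),flask=(.655,.12))
Y=dict(long_carrier=1.43,short_carrier=1.5)
F={c:grab_frame(c) for c in("scene","top")}
for n in M:
    V=[]
    for c in F:
        b=mask(c,F[c],n,X[n],H[n] or .035)
        if b: V.append((F[c],b[1])); print(n,c,round(b[0],2),int(b[1].sum()),*fit(V[-1:],M[n],X[n],Y.get(n)))
    if len(V)==2: print("   both",*fit(V,M[n],X[n],Y.get(n)))
# blow-up of carriers with predicted wells comes next
f=F["top"]; cv2.imwrite("pics/car.png",cv2.resize(cv2.cvtColor(f["pixels"][160:290,130:350],cv2.COLOR_RGB2BGR),None,fx=3.6,fy=3.6,interpolation=cv2.INTER_CUBIC))
E
```

```text
large_bottle_center scene 0.68 631 [ 0.6634 -0.0016  0.    ] 0.09845483303070068
large_bottle_center top 0.77 350 [ 0.6647 -0.0041  0.    ] 0.04517856985330582
   both [ 0.6647 -0.0041  0.    ] 0.07409483194351196
small_bottle_center scene 0.64 191 [0.533  0.4164 0.    ] 0.5873690843582153
small_bottle_center top 0.69 227 [0.5371 0.4113 0.    ] 0.0905836969614029
   both [0.537  0.4108 0.    ] 0.34534719586372375
jar_center scene 0.74 793 [ 0.54   -0.4122  0.    ] 0.06699243187904358
jar_center top 0.74 409 [ 0.5382 -0.4122  0.    ] 0.11048288643360138
   both [ 0.5391 -0.4122  0.    ] 0.09480416774749756
sieve_center scene 0.65 550 [ 0.6197 -0.2751  0.    ] 0.05431818217039108
sieve_center top 0.86 280 [ 0.6182 -0.2743  0.    ] 0.08214285969734192
   both [ 0.6191 -0.275   0.    ] 0.07089285552501678
vial_center scene 0.79 202 [ 0.4256 -0.3938  0.    ] 0.11850247532129288
vial_center top 0.41 80 [ 0.4251 -0.3927  0.    ] 0.31171876192092896
   both [ 0.4258 -0.3936  0.    ] 0.219245046377182
long_carrier top 0.81 2464 [ 0.4687 -0.149   2.9253] 0.041624389588832855
short_carrier scene 0.58 1291 [ 0.486   0.1616 -0.0879] 0.1126549169421196
short_carrier top 0.87 1690 [0.4839 0.1604 3.0532] 0.04319526627659798
   both [0.4851 0.1606 3.0513] 0.08179710060358047
wash_bottle scene 0.84 761 [0.6307 0.2656 0.    ] 0.12992772459983826
wash_bottle top 0.68 460 [0.631  0.2649 0.    ] 0.11236412823200226
   both [0.6311 0.265  0.    ] 0.1218835711479187
beaker scene 0.63 346 [0.4071 0.3946 0.    ] 0.08688583970069885
beaker top 0.53 327 [0.4085 0.3927 0.    ] 0.10741589963436127
   both [0.4078 0.3935 0.    ] 0.10047578811645508
flask scene 0.9 437 [0.6521 0.1326 0.    ] 0.3624141812324524
flask top 0.69 241 [0.6541 0.1325 0.    ] 0.4258298873901367
   both [0.6528 0.1317 0.    ] 0.3969604969024658
```

View pics/car.png

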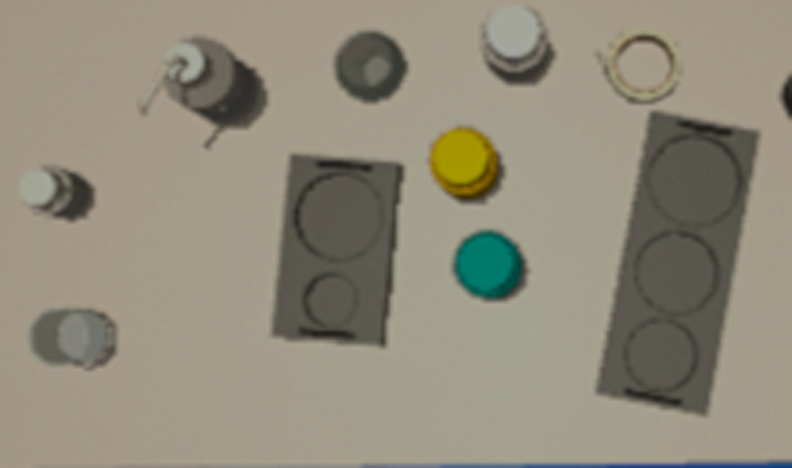

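The crop shows the wells as expected: the long carrier's widest is at the top (694,181), then (676,273) and (660,354). The short carrier's wide well is at (340,215) and its narrow one at (330,298). I'll check these against the carrier fits, along with the spout tip at about (143,110).

```bash
python3 - <<'E'
from h import *
f=grab_frame("top"); np.set_printoptions(precision=4,suppress=True)
g=lambda p,z:ray(f,(130+p[0]/3.6-.36,160+p[1]/3.6-.36),z)[:2]
for c,yaw,ws in (((.4687,-.149),2.9253,(((694,181),-.075),((676,273),.01),((660,354),.085))),((.485,.1605),3.052,(((340,215),-.03),((330,298),.046)))):
    for p,x in ws: print(g(p,.022),np.array(c)+x*np.array([np.cos(yaw),np.sin(yaw)]))
print("spout",g((143,110),.17))
E
python3 -m inch '1 15 -10 0 0 0 -10; 1 36 -24 0 0 0 -20; 1 36 -24 0 0 0 -20; 1 36 -24 0 0 0 -20; 1 36 -24 0 0 0 -20; 1 36 -24 0 0 0 -20; 1 36 -24 0 0 0 -20; 1 36 -24 0 0 0 -20; 1 36 -24 0 0 0 -20; 1 36 -24 0 0 0 -20; 1 36 -24 0 0 0 -20; 1 36 -24 0 0 0 -20' 20
```

```text
[ 0.5403 -0.166 ] [ 0.542  -0.1651]
[ 0.4577 -0.1479] [ 0.4589 -0.1469]
[ 0.3859 -0.132 ] [ 0.3857 -0.1308]
[0.5138 0.1538] [0.5149 0.1578]
[0.4393 0.1626] [0.4392 0.1646]
spout [0.589 0.29 ]
t: 3.75
eef_pos: [0.5373, 0.4118, 0.2268]
ee_rot: [-3.142, 0.0, -2.185]
force: [0.6, 0.5, -0.2]
width: 0.0874
```

```bash
python3 -m inch '1 0 0 -6 0 0 0; 1 0 0 -12 0 0 0; 1 0 0 -16 0 0 0; 1 0 0 -18.5 0 0 0; 1 0 0 -20.5 0 0 0; 1 0 0 -20.5 0 0 0; 0.3 0 0 -20.5 0 0 0; 0.3 0 0 -20.5 0 0 0; 0.3 0 0 -20.5 0 0 0; 0.3 0 0 -20.5 0 0 0; 0.3 0 0 -20.5 0 0 0; 0.3 0 0 -20.5 0 0 0' 20
```

```text
t: 5.25
eef_pos: [0.5374, 0.4117, 0.022]
ee_rot: [-3.142, 0.0, -2.185]
force: [-0.6, -1.5, 2.0]
width: 0.0436
```

```bash
python3 -m inch '0.3 0 0 2 0 0 0; 0.3 0 0 6 0 0 0; 0.3 0 0 11 0 0 0; 0.3 0 0 16 0 0 0; 0.3 0 0 20 0 0 0; 0.3 -0.5 -3 20.5 0 0 0; 0.3 -2 -7.5 20.5 0 0 0; 0.3 -3.5 -12.5 20.5 0 0 0; 0.3 -5 -17.5 20.5 0 0 0; 0.3 -6 -22.5 20.5 0 0 0; 0.3 -7.5 -27.5 20.5 0 0 0; 0.3 -7.5 -27.5 20.5 0 0 0' && python3 -m inch '0.3 -1 -3 0 0 0 0; 0.3 -2.5 -8 0 0 0 0; 0.3 -4 -13 0 0 0 0; 0.3 -5.5 -18 0 0 0 0; 0.3 -7 -23 0 0 0 0; 0.3 -7.6 -26.8 0 0 0 0; 0.3 -7.6 -26.8 0 0 0 0; 0.3 -7.6 -26.8 -5 0 0 0; 0.3 -7.6 -26.8 -10 0 0 0; 0.3 -7.6 -26.8 -14 0 0 0; 0.3 -7.6 -26.8 -15 0 0 0; 0.3 -7.6 -26.8 -15 0 0 0'
```

```text
t: 6.75
eef_pos: [0.461, 0.134, 0.2273]
ee_rot: [3.141, 0.001, -2.188]
force: [0.6, 0.8, 0.4]
width: 0.0439
t: 8.25
eef_pos: [0.3856, -0.1335, 0.0776]
ee_rot: [3.141, 0.0, -2.187]
force: [0.4, -0.6, -0.9]
width: 0.0437
```

```bash
python3 -m inch '0.3 0 0.2 -2 0 0 0; 0.3 0 0.2 -3.5 0 0 0; 0.3 0 0.2 -4.2 0 0 0; 0.3 0 0.2 -4.5 0 0 0; 0.3 0 0.2 -4.5 0 0 0' && python3 -m inch '0.65 0 0 0 0 0 0; 1 0 0 0 0 0 0; 1 0 0 0 0 0 0; 1 0 0 0 0 0 0; 1 0 0 2 0 0 0; 1 0 0 7 0 0 0; 1 0 0 12 0 0 0; 1 0 0 16 0 0 0; 1 0 0 16 0 0 0'
```

```text
t: 8.88
eef_pos: [0.3862, -0.1315, 0.0332]
ee_rot: [-3.141, 0.001, -2.187]
force: [0.2, 0.1, -0.6]
width: 0.0434
t: 10.0
eef_pos: [0.3881, -0.1314, 0.1963]
ee_rot: [-3.136, 0.005, -2.186]
force: [0.3, 0.0, -0.2]
width: 0.0877
```

```bash
python3 -m inch '1 4 -2.5 0 0 0 5; 1 9 -5.5 0 0 0 12; 1 14 -8.5 0 0 0 18; 1 19 -12 0 0 0 23; 1 23.1 -14.4 0 0 0 23; 1 23.1 -14.4 -3 0 0 23; 1 23.1 -14.4 -8 0 0 23; 1 23.1 -14.4 -13 0 0 23; 1 23.1 -14.4 -16 0 0 23; 1 23.1 -14.4 -17.8 0 0 23; 1 23.1 -14.4 -17.8 0 0 23' && python3 -m inch '0.4 0 0 0 0 0 0; 0.4 0 0 0 0 0 0; 0.4 0 0 0 0 0 0; 0.4 0 0 0 0 0 0; 0.4 0 0 0 0 0 0'
```

```text
t: 11.38
eef_pos: [0.6181, -0.2753, 0.0165]
ee_rot: [-3.139, 0.005, -1.785]
force: [0.4, 0.1, 1.0]
width: 0.0873
t: 12.0
eef_pos: [0.6184, -0.2754, 0.0173]
ee_rot: [-3.138, 0.005, -1.785]
force: [-0.7, 0.1, 4.5]
width: 0.054
```

Run:
```python
from h import *
for c in("scene","top"): f=grab_frame(c); save(f,c+"1.png")
a=cv2.imread("pics/scene1.png")[130:320,120:390]; b=cv2.imread("pics/top1.png")[150:290,120:440]
r=lambda i:cv2.resize(i,(640,int(i.shape[0]*640/i.shape[1])))
cv2.imwrite("pics/v1.png",cv2.resize(np.vstack([r(a),r(b)]),(520,594)))
```

```text
(no output)
```

View pics/v1.png

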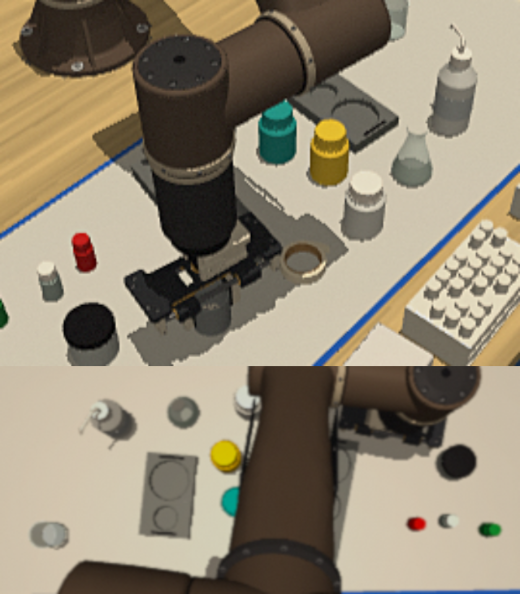

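The picture shows the sieve cup between the fingers (212,312) with everything else upright. The long carrier is hidden by the arm. Carry on.

```bash
python3 -m inch '0.4 0 0 2 0 0 0; 0.4 0 0 6 0 0 0; 0.4 0 0 11 0 0 0; 0.4 -2 1.6 14 0 0 0; 0.4 -5.5 4.4 15 0 0 0; 0.4 -9 7.2 15 0 0 0; 0.4 -12.5 10 15 0 0 0; 0.4 -15 12 15 0 0 0; 0.4 -16 12.8 14 0 0 0; 0.4 -16 12.8 10 0 0 0; 0.4 -16 12.8 6 0 0 0; 0.4 -16 12.8 5 0 0 0' && python3 -m inch '0.4 0 0 0 0 0 0; 0.4 0 0 -1.5 0 0 0;  0.4 0 0 -3 0 0 0; 0.4 0 0 -3.8 0 0 0; 0.4 0 0 -3.8 0 0 0'
```

```text
t: 13.6
eef_pos: [0.4565, -0.1473, 0.0652]
ee_rot: [3.14, 0.004, -1.785]
force: [-0.2, 0.1, -0.1]
width: 0.0543
t: 14.22
eef_pos: [0.457, -0.1474, 0.0278]
ee_rot: [3.141, 0.004, -1.785]
force: [-0.7, -0.7, -1.1]
width: 0.0539
```

```bash
python3 -m inch '0.75 0 0 0 0 0 0; 1 0 0 0 0 0 0; 1 0 0 0 0 0 0; 1 0 0 2 0 0 0; 1 0 0 7 0 0 0; 1 0 0 12 0 0 0; 1 1.5 -5 14 0 0 0; 1 3 -10 14 0 0 0; 1 4.5 -15 14 0 0 0; 1 6.4 -20.5 14 0 0 0; 1 8.2 -26.5 14 0 0 0; 1 8.2 -26.5 14 0 0 0' && python3 -m inch '1 0 0 -5 0 0 0; 1 0 0 -10 0 0 0; 1 0 0 -13 0 0 0; 1 0 0 -15.0 0 0 0; 1 0 0 -15.0 0 0 0'
```

```text
t: 15.72
eef_pos: [0.5389, -0.4159, 0.1658]
ee_rot: [3.139, 0.004, -1.789]
force: [-0.2, 0.6, 0.3]
width: 0.0878
t: 16.35
eef_pos: [0.5376, -0.4148, 0.0142]
ee_rot: [3.135, 0.004, -1.789]
force: [0.7, -0.0, -0.3]
width: 0.0878
```

Run:
```python
from h import *
f=grab_frame("top"); save(f,"top2.png")
cv2.imwrite("pics/v2.png",cv2.resize(cv2.imread("pics/top2.png")[160:290,280:440],(720,585),interpolation=cv2.INTER_CUBIC))
print(telemetry.get_state()["eef_pos"])
```

```text
[ 0.53855358 -0.41542087  0.01566777]
```

View pics/v2.png

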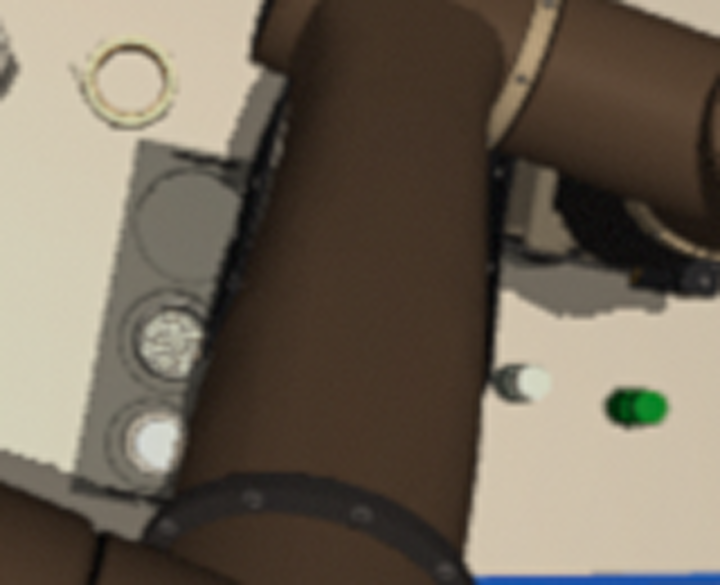

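The sieve (170,343) and small bottle (153,442) both sit inside their wells. Grip the jar a little higher.

```bash
python3 -m inch '1 0 0.3 0.2 0 0 0; 1 0 0.3 0.2 0 0 0; 0.5 0 0.3 0.2 0 0 0; 0.5 0 0.3 0.2 0 0 0; 0.5 0 0.3 0.2 0 0 0; 0.5 0 0.3 0.2 0 0 0' 25 && python3 -m inch '0.5 0 0 0 0 0 0; 0.5 0 0 2 0 0 0; 0.5 0 0 6 0 0 0; 0.5 0 0 11 0 0 0; 0.5 0 1.5 14 0 0 0; 0.5 0 5 15 0 0 0; 0.5 0 9.5 15 0 0 0; 0.5 0 14.5 15 0 0 0; 0.5 0 19.5 15 0 0 0; 0.5 0 23.5 15 0 0 0; 0.5 0 25 15 0 0 0; 0.5 0 25 15 0 0 0'
```

```text
t: 17.15
eef_pos: [0.5386, -0.4125, 0.0178]
ee_rot: [3.138, 0.004, -1.788]
force: [-0.4, 0.7, 1.3]
width: 0.0645
t: 18.65
eef_pos: [0.5387, -0.1618, 0.1678]
ee_rot: [3.138, 0.004, -1.787]
force: [-0.3, -0.8, -0.1]
width: 0.0643
```

```bash
python3 -m inch '0.5 0.2 -0.4 -3 0 0 0; 0.5 0.2 -0.4 -7 0 0 0; 0.5 0.2 -0.4 -10 0 0 0; 0.5 0.2 -0.4 -12 0 0 0; 0.5 0.2 -0.4 -13.3 0 0 0; 0.5 0.2 -0.4 -13.9 0 0 0; 0.5 0.2 -0.4 -13.9 0 0 0' && python3 -m inch '0.85 0 0 0 0 0 0; 1 0 0 0 0 0 0; 1 0 0 0 0 0 0; 1 0 0 2 0 0 0; 1 0 0 7 0 0 0; 1 0 0 12 0 0 0; 1 0 0 14 0 0 0; 1 0 0 14 0 0 0'
```

```text
t: 19.52
eef_pos: [0.5408, -0.1662, 0.0289]
ee_rot: [3.138, 0.004, -1.787]
force: [-0.3, -0.8, 0.1]
width: 0.0641
t: 20.52
eef_pos: [0.5419, -0.1662, 0.1712]
ee_rot: [-3.141, 0.005, -1.787]
force: [-0.4, -0.2, -1.1]
width: 0.0877
```

```bash
python3 -m inch '0.8 -2 -4 0 0 0 -9; 0.8 -4 -8 0 0 0 -18; 0.8 -6 -12 0 0 0 -27; 0.8 -8 -16 0 0 0 -36; 0.8 -10 -20 0 0 0 -45; 0.8 -11.6 -22.7 0 0 0 -54; 0.8 -11.6 -22.7 0 0 0 -62; 0.8 -11.6 -22.7 0 0 0 -66; 0.8 -11.6 -22.7 0 0 0 -66; 0.8 -11.6 -22.7 -4 0 0 -66; 0.8 -11.6 -22.7 -6 0 0 -66; 0.8 -11.6 -22.7 -6 0 0 -66'
```

```text
t: 22.02
eef_pos: [0.4247, -0.3923, 0.1092]
ee_rot: [3.14, 0.001, -2.937]
force: [0.7, -0.1, 1.1]
width: 0.07
```

Run:
```python
from h import *
for c in("scene","top"): save(grab_frame(c),c+"3.png")
a=cv2.imread("pics/scene3.png")[180:330,80:280]; b=cv2.imread("pics/top3.png")[160:290,280:440]
r=lambda i:cv2.resize(i,(400,int(i.shape[0]*400/i.shape[1])),interpolation=cv2.INTER_CUBIC)
a,b=r(a),r(b); h=min(len(a),len(b))
cv2.imwrite("pics/v3.png",np.hstack([a[:h],b[:h]]))
```

```text
(no output)
```

View pics/v3.png

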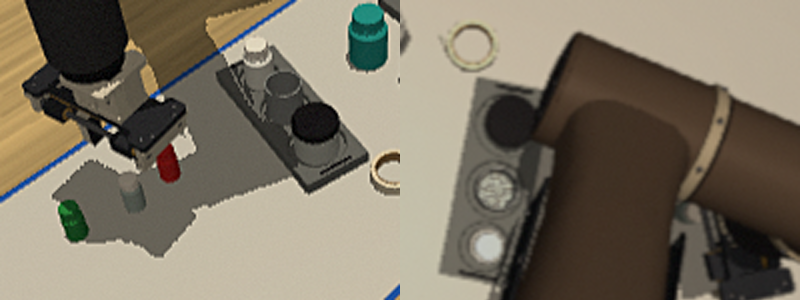

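The jar, sieve and small bottle stand in their wells. The gripper is over the vial (132,190), clear of red and green.

```bash
python3 -m inch '0.8 0 -0.1 -4 0 0 0; 0.8 0 -0.1 -7 0 0 0; 0.8 0 -0.1 -9.2 0 0 0; 0.8 0 -0.1 -9.2 0 0 0; 0.15 0 -0.1 -9.2 0 0 0; 0.15 0 -0.1 -9.2 0 0 0; 0.15 0 -0.1 -9.2 0 0 0; 0.15 0 -0.1 -9.2 0 0 0; 0.15 0 -0.1 -9.2 0 0 0; 0.15 0 -0.1 -9.2 0 0 0; 0.15 0 -0.1 -9.2 0 0 0' 12
```

```text
t: 23.5
eef_pos: [0.4263, -0.3943, 0.0197]
ee_rot: [-3.141, 0.004, -2.937]
force: [-0.8, -0.0, 1.8]
width: 0.0276
```

```bash
python3 -m inch '0.5 0 0 0 0 0 0; 0.5 0 0 0 0 0 0; 0.5 0 0 -0.4 0 0 0; 0.5 0 0 -0.4 0 0 0; 0.5 0 0 -0.4 0 0 0; 0.15 0 0 -0.4 0 0 0; 0.15 0 0 -0.4 0 0 0; 0.15 0 0 -0.4 0 0 0; 0.15 0 0 -0.4 0 0 0; 0.15 0 0 -0.4 0 0 0' 12
```

```text
t: 24.75
eef_pos: [0.4264, -0.3944, 0.0158]
ee_rot: [-3.14, 0.005, -2.937]
force: [0.2, -0.2, 0.4]
width: 0.0275
```

```bash
python3 -m inch '0.15 0 0 2 0 0 0; 0.15 0 0 7 0 0 0; 0.15 0 0 12 0 0 0; 0.15 0 0 16 0 0 0; 0.15 0 2 18 0 0 0; 0.15 0.2 6 18 0 0 0; 0.15 0.4 11 18 0 0 0; 0.15 0.5 16 18 0 0 0; 0.15 0.6 21 18 0 0 0; 0.15 0.6 26 18 0 0 0; 0.15 0.6 30 18 0 0 0; 0.15 0.6 30 18 0 0 0' && python3 -m inch '0.15 0 4 0 0 0 0; 0.15 0 9 0 0 0 0; 0.15 0.3 14 0 0 0 0; 0.15 0.5 19 0 0 0 0; 0.15 0.7 23 0 0 0 0; 0.15 0.7 25.8 0 0 0 0; 0.15 0.7 25.8 0 0 0 0; 0.15 0.7 25.8 -5 0 0 0; 0.15 0.7 25.8 -10 0 0 0; 0.15 0.7 25.8 -13 0 0 0; 0.15 0.7 25.8 -13 0 0 0'
```

```text
t: 26.25
eef_pos: [0.4324, -0.0923, 0.1961]
ee_rot: [-3.141, 0.006, -2.933]
force: [0.2, -1.2, -0.3]
width: 0.0275
t: 27.62
eef_pos: [0.4382, 0.1634, 0.0643]
ee_rot: [-3.138, 0.001, -2.935]
force: [0.6, 0.3, 0.2]
width: 0.0276
```

Target z ≈ 0.0265; then release, moderate opening.

```bash
python3 -m inch '0.15 0.1 0 -1.5 0 0 0; 0.15 0.1 0 -2.8 0 0 0; 0.15 0.1 0 -3.5 0 0 0; 0.15 0.1 0 -3.8 0 0 0; 0.15 0.1 0 -3.8 0 0 0' && python3 -m inch '0.4 0 0 0 0 0 0; 0.7 0 0 0 0 0 0; 0.7 0 0 0 0 0 0; 0.7 0 0 2 0 0 0; 0.7 0 0 7 0 0 0; 1 0 0 12 0 0 0; 1 0 0 16 0 0 0; 1 0 0 16 0 0 0'
```

```text
t: 28.25
eef_pos: [0.4393, 0.1635, 0.0265]
ee_rot: [-3.138, 0.001, -2.934]
force: [0.5, -0.5, -0.7]
width: 0.0274
t: 29.25
eef_pos: [0.4409, 0.1647, 0.1899]
ee_rot: [-3.141, 0.007, -2.934]
force: [0.1, 0.6, -0.6]
width: 0.0848
```

```bash
python3 -m inch '1 4 -3 1 0 0 8; 1 8 -6 1 0 0 16; 1 12 -9 1 0 0 24; 1 16 -12 1 0 0 32; 1 20 -15 1 0 0 40; 1 22.4 -16.9 1 0 0 42; 1 22.4 -16.9 1 0 0 42; 1 22.4 -16.9 -4 0 0 42; 1 22.4 -16.9 -9 0 0 42; 1 22.4 -16.9 -13 0 0 42; 1 22.4 -16.9 -15.6 0 0 42; 1 22.4 -16.9 -15.6 0 0 42' 25 && python3 -m inch '0.5 0 0 0 0 0 0; 0.5 0 0 0 0 0 0; 0.5 0 0 0 0 0 0; 0.5 0 0 0 0 0 0; 0.5 0 0 0 0 0 0'
```

```text
t: 30.75
eef_pos: [0.6623, -0.0042, 0.0312]
ee_rot: [3.138, 0.003, -2.201]
force: [0.4, 0.0, 0.2]
width: 0.0877
t: 31.38
eef_pos: [0.6629, -0.004, 0.0322]
ee_rot: [3.139, 0.004, -2.201]
force: [-1.2, 1.8, 5.7]
width: 0.0589
```

```bash
python3 -m inch '0.5 0 0 0 0 0 0; 0.5 0 0 2 0 0 0; 0.5 0 0 7 0 0 0; 0.5 0 0 12 0 0 0; 0.5 0 0 16 0 0 0; 0.5 -2 2.2 17 0 0 0; 0.5 -5 5.4 17 0 0 0; 0.5 -8.3 9 17 0 0 0; 0.5 -11.5 12.5 17 0 0 0; 0.5 -14 15.1 17 0 0 0; 0.5 -14.8 16 17 0 0 0; 0.5 -14.8 16 17 0 0 0' && python3 -m inch '0.5 0 0 -4 0 0 0; 0.5 0 0 -8 0 0 0; 0.5 0 0 -11 0 0 0; 0.5 0 0 -12 0 0 0; 0.5 0 0 -12 0 0 0'
```

```text
t: 32.88
eef_pos: [0.5147, 0.1564, 0.2023]
ee_rot: [3.139, 0.004, -2.2]
force: [0.0, -0.0, -0.1]
width: 0.0591
t: 33.5
eef_pos: [0.5151, 0.1558, 0.0821]
ee_rot: [3.139, 0.003, -2.2]
force: [-0.3, 0.3, -0.6]
width: 0.0591
```

```bash
python3 -m inch '0.5 0 0 -1.5 0 0 0; 0.5 0 0 -2.8 0 0 0; 0.5 0 0 -3.6 0 0 0; 0.5 0 0 -3.9 0 0 0; 0.5 0 0 -3.9 0 0 0' && python3 -m inch '0.8 0 0 0 0 0 0; 1 0 0 0 0 0 0; 1 0 0 0 0 0 0; 1 0 0 2 0 0 0; 1 0 0 7 0 0 0; 1 0 0 12 0 0 0; 1 0 0 17 0 0 0; 1 0 0 20 0 0 0; 1 0 0 20 0 0 0' && python3 -m inch '1 -4 5 0 0 0 0; 1 -8 11 0 0 0 0; 1 -13 16 0 0 0 0; 1 -18 22 0 0 0 0; 1 -23 28 0 0 0 0; 1 -28 34 0 0 0 0; 1 -33 40 0 0 0 0; 1 -33 44 0 0 0 0; 1 -33 44 0 0 0 0; 1 -33 44 0 0 0 0; 1 -33 44 0 0 0 0'
```

```text
t: 34.12
eef_pos: [0.5151, 0.1558, 0.0429]
ee_rot: [3.139, 0.003, -2.2]
force: [-0.3, -0.2, -0.1]
width: 0.0594
t: 35.25
eef_pos: [0.5164, 0.1565, 0.246]
ee_rot: [3.141, 0.008, -2.2]
force: [-0.2, -0.3, -1.2]
width: 0.0878
t: 36.62
eef_pos: [0.1861, 0.5958, 0.2447]
ee_rot: [-3.141, 0.006, -2.2]
force: [0.6, -0.7, -0.0]
width: 0.0876
```

Run:
```python
from fit import *
np.set_printoptions(precision=4,suppress=True)
W=dict(large_bottle_center=(.5145,.156),small_bottle_center=(.386,-.131),jar_center=(.541,-.1655),sieve_center=(.458,-.147),vial_center=(.439,.1635))
O=dict(wash_bottle=(.6311,.265),beaker=(.4078,.3935),flask=(.6528,.1317))
F={c:grab_frame(c) for c in("scene","top")}
for n,x in {**W,**O}.items():
    z=.01 if n in W else 0
    for c in F:
        b=mask(c,F[c],n,x,(H[n] or .035)+z)
        if b:
            p,e=fit([(F[c],b[1])],M[n],x,z=z); print(n,c,"err mm",(p[:2]-x)*1e3,"res",round(float(e),2))
        else: print(n,c,"none")
for c in F: save(F[c],c+"4.png")
a=cv2.imread("pics/scene4.png")[130:290,170:400]; b=cv2.imread("pics/top4.png")[155:290,130:360]
r=lambda i:cv2.resize(i,(500,int(i.shape[0]*500/i.shape[1])),interpolation=cv2.INTER_CUBIC)
v=np.vstack([r(a),r(b)]); cv2.imwrite("pics/v4.png",cv2.resize(v,None,fx=.92,fy=.92) if len(v)>600 else v)
```

```text
large_bottle_center scene err mm [1.8862 1.2096] res 0.13
large_bottle_center top err mm [2.6825 0.6321] res 0.07
small_bottle_center scene err mm [-1.2813  1.4554] res 0.26
small_bottle_center top err mm [ 0.5318 -0.0791] res 0.14
jar_center scene err mm [0.8089 1.1973] res 0.05
jar_center top err mm [0.5386 2.1395] res 0.14
sieve_center scene err mm [ 1.3639 -0.1474] res 0.13
sieve_center top err mm [-1.2827  1.3855] res 0.08
vial_center scene err mm [-1.1973  0.3948] res 0.26
vial_center top err mm [-3.4088  1.3431] res 0.16
wash_bottle scene err mm [ 3.4334 -2.8973] res 0.08
wash_bottle top err mm [0.4544 1.4435] res 0.11
beaker scene err mm [ 0.0337 -2.365 ] res 0.19
beaker top err mm [-0.0724 -0.6314] res 0.07
flask scene err mm [0.6705 0.7474] res 0.37
flask top err mm [1.3218 1.5793] res 0.33
```

View pics/v4.png

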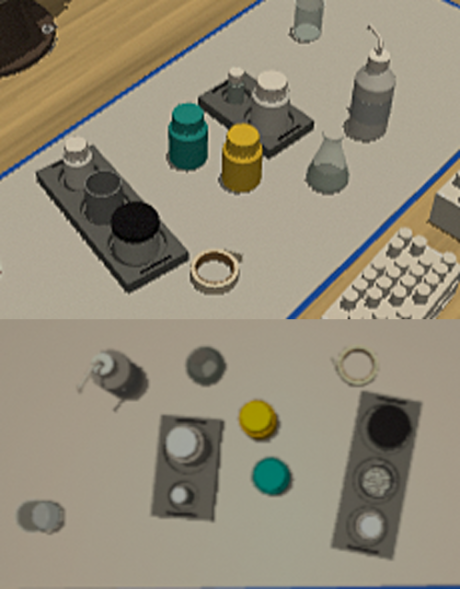

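All five stand upright in their wells, and the wash bottle, beaker and flask have not moved. Handing in.

```bash
python3 -c "
from station import arm; print(arm.job_done())"
```

```text
the job is handed in; nothing more can be done
None
```

I placed both kits and handed the job in at about 37 s on the robot's clock; the system gave no verdict. The jar, sieve cup and small bottle are in the long carrier's widest, middle and narrowest wells. The large bottle and vial are in the short carrier's wide and narrow wells.

- **Position:** in the final check from both cameras, every item was within about 4 mm of its well centre, against the 12 mm allowed. The largest offset was the vial's, 3.4 mm along x in the top view.
- **Upright:** all five look upright in the last picture. I judged tilt and seating on the well floor from the picture and the tool height at release, and did not measure them separately.
- **Left alone:** the wash bottle, beaker and flask appear unmoved. They differ from the start by 5 mm or less, which is about as closely as the cameras agree.
- **Weaker checks:** outline fits were loose for the flask, and for the vial and small bottle in the scene view.
- **Vial regrip:** I gripped the vial twice, because the first hold was about 4 mm too high. Every other grasp held first time.

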